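Fit the stamping template on the two locating pins

TASK

Pick up the blue stamping template by its handle and fit it on the stamping board, one pin through each of its two round holes, so that it lies flat on the board; either way round will do. Let go of it, and leave the red template (its holes do not match the pins) where it is.

Things in the scene. Friction and masses are not known exactly. Their poses are not given: they have to be found in the camera images.
- blue_template_grip (a point): Centre of the black handle bar (mm: 14 x, 60 y, 14 high; grip it along x from above) of the loose BLUE template, 250 g: flat plate 130 x, 168 y, 6 thick, left or right of the board. This point is 40 mm above the plate's underside, over its centre. Two round through holes, 26 diameter, lie 60 mm either way along y; two 38 by 56 stamp windows 38 mm either way along x. z up.
- pin_mid (a point): Midpoint between the two pins on the top face of the fixed plywood stamping board (mm: 160 x, 200 y, 14 thick). Steel pins, 10 diameter, bullet-nosed, stand 28 mm above the board, 60 mm either way along y. With the template fitted, its handle bar's centre is 40 mm above this point. z up.
- red_template_grip (a point): Centre of the handle bar of the loose RED template: same plate, handle and axes as the blue one, but its holes are only 80 mm apart and do not fit the pins. Leave it alone. It lies on the other side of the board from the blue one.

How it is judged:
At the end, for the whole second after the job is handed in: The blue template lies flat on the board, let go, one pin through each round hole, either way round: handle centre within 12 mm of the pins' midpoint seen from above and at most 44 mm above the board, hole line within 14 degrees of the pin line, tilt under 3.4 degrees (horizontal distance between blue_template_grip and pin_mid below 0.012 m and angle between the y axis of blue_template_grip and the y axis of pin_mid, either way round below 0.25 rad and z of blue_template_grip in the frame of pin_mid below 0.044 m and angle between blue_template_grip's own z axis and vertical below 0.06 rad); the robot touches nothing.
It fails at once if the red template is moved by more than 30 mm (distance of red_template_grip from where it was at the start of the episode above 0.03 m).
It also fails if it takes over 48 s, if anything falls off the work surface, if the arm or the gripper's body presses on something with over 40 N, if the wrist force passes 120 N, or if a joint passes its speed limit or range.

ROBOT

A 6-joint arm with a two-finger parallel gripper is mounted at the origin on the work surface; the furniture and walls round the work are solid. World frame = base frame: x ahead of the robot, y to its left, z up, the work surface at z = 0. Lengths are in m, angles in rad, forces in N, time in s.
With the tool pointing down it reaches from about 0.2 to 0.875 m from the base axis. Payload 3.4 kg.
Tool frame: the origin (TCP) lies midway between the tips of the shut fingers; the grasp point (between the pads) lies 19 mm behind it (grip_point_offset is the distance from the TCP to the grasp point, in m); z points along the fingers, y is the line along which they close (so a half turn about z gives the same grasp; the last joint's range is limited). The gripper opens to 94 mm and grips with 3 to 60 N. Pads are 16 mm wide; open, the fingers measure 119 mm over their backs; the gripper's body (75 mm by 177 mm) begins 78 mm behind the grasp point.
Start: joints at [-1.315, 0.276, 1.505, -0, 1.361, -0.121], TCP at [0.212, -0.535, 0.205] pointing down, gripper open.
Joint ranges: [-2.89, 2.89], [-0.75, 2.08], [0.22, 2.7], [-1.18, 4.32], [0.11, 2.71], [-2.7, 2.7]. Speed limits (rad/s): [2.57, 2.57, 3.14, 3.14, 3.14, 3.14].

INTERFACE

Orientations are given as a rotation vector (axis times angle).
In Python, from plant import * gives the robot as it stands.
- The arm moves only by the tool drive_tool, never from a script. Its argument "deltas" is a list of rows, each a list of 5 numbers: the finger opening in mm, from 0 to 94, then the shift along the tool's x, y, z in mm, then the turn about the tool's z in rad. In form: [[grip, x, y, z, spin], ...]. A call has 1 to 12 rows; each row shifts and turns the commanded pose from where the row before left it, along the tool's axes as they then stand; what a row does not reach is not made up. A row lasts 1/10 s, in which the tool goes at most 50 mm and 8.59 degrees, less where a joint would pass 70% of its speed; a pose out of reach is approached as far as the arm can. A call with a gripper value outside its range is refused whole. The fingers move at their own pace and stop on an object; "force" is the grip in N (left out, the last holds). Time passes only in rows, so rows that do not move let the fingers close. It gives the time, the measured TCP pose, the force, the opening and the grip force at its end, in the units of the state.
- state(): the state, without advancing time (a new reading comes with each control period).
- camera(name): name is "scene" or "top" or "wrist"; returns a dict with "color" (420x560x3 uint8, red, green, blue), "fx", "fy", "cx", "cy" (pixels), "position" and "orientation" of the camera in the world; the wrist camera has in their place "T_tool_cam" (4x4, takes a point from camera to tool coordinates, whose origin is the TCP and whose axes are the flange's). Camera axes: x right, y down, z forward; pixel columns grow to the right and rows downward; lengths in m; the calibration is good to about 2 mm. A picture is of the moment at which its call begins: read the wrist's pose just before it. There is no depth.
- hand_in(): hands the job in; it is judged then, once.
The state is a dict: "time_s": time; "qpos": joint angles; "dq": joint speeds; "effort": joint torques, N m; "position": TCP position; "orientation": TCP orientation; "wrist_force": force on the tool from outside, world axes, zero at the start; "wrist_torque": the same for the moment, N m; "width": finger opening in m; "grasp_force": force on a finger pad.
Only numpy, scipy, OpenCV 4.12 (cv2) and the standard library are available. Lean on these libraries where they do the work, as an engineer would, in place of code of your own. Each camera call takes 0.05 s, during which the arm holds its last target. There are 200 camera calls.

## Working session

There is one attempt and no reset: what is moved stays moved. The work goes in short steps, Python scripts to look and compute and a tool call to move; the robot and the scene stay as the last step left them, time stands still between calls to the robot, and variables do not carry over. Pictures are saved under pics/ and viewed, at most 10 in all, crops included, and the job is handed in when it is done.

Besides the shell and the picture viewer there is one more tool, called after "Request:" in YAML: its name, and indented under it one key for each argument. drive_tool: Moves the arm, as the interface text tells. Its arguments: {"type":"object","properties":{"deltas":{"type":"array"},"force":{"type":"number"}},"required":["deltas"]}

```bash
mkdir -p pics; cat > h.py <<'E'
from plant import *
import numpy as np, cv2
from scipy.spatial.transform import Rotation as R
def Rm(o):
    o=np.array(o,float)
    return o if o.shape==(3,3) else (R.from_rotvec(o) if o.size==3 else R.from_quat(o)).as_matrix()
def cam(name,save=None):
    s=state(); c=camera(name)
    if name=="wrist":
        T=np.eye(4);T[:3,:3]=Rm(s["orientation"]);T[:3,3]=s["position"]
        T=T@np.array(c["T_tool_cam"]); c["P"]=T[:3,3]; c["R"]=T[:3,:3]
    else: c["P"]=np.array(c["position"]); c["R"]=Rm(c["orientation"])
    if save: cv2.imwrite("pics/"+save,c["color"][:,:,::-1])
    return c
def ray(c,u,v,z):
    d=c["R"]@np.array([(u-c["cx"])/c["fx"],(v-c["cy"])/c["fy"],1.])
    return c["P"]+d*(z-c["P"][2])/d[2]
def proj(c,p):
    q=c["R"].T@(np.array(p)-c["P"]); return np.array([c["fx"]*q[0]/q[2]+c["cx"],c["fy"]*q[1]/q[2]+c["cy"]])
E
python3 - <<'E'
from h import *
s=state(); print(s)
for n in("top","scene"):
    c=cam(n,n+"0.png"); print(n,c["P"],c["orientation"],c["fx"],c["R"].round(3).tolist())
a=cv2.imread("pics/top0.png");b=cv2.imread("pics/scene0.png")
E
```

```text
{'time_s': 0.0, 'qpos': array([-1.31499720e+00,  2.76579992e-01,  1.50609297e+00, -1.99497573e-05,
        1.36068746e+00, -1.21007565e-01]), 'dq': array([-1.92960748e-03,  1.06127311e-03, -1.47449027e-03, -7.56132565e-05,
       -7.13266365e-04,  2.40413360e-04]), 'effort': array([-8.38954238e-04, -4.04581046e+01, -2.37231803e+01,  7.03777629e-02,
        3.45254119e-02, -1.44873843e-04]), 'position': array([ 0.21141628, -0.53412952,  0.2046293 ]), 'orientation': array([-3.08426819e+00, -5.88067547e-01,  2.17453778e-04]), 'wrist_force': array([ 0.18114763, -1.10526015,  0.4845411 ]), 'wrist_torque': array([-0.01676556, -0.03310439, -0.01732964]), 'grasp_force': 0.0, 'width': 0.09409185719007937}
top [0.31590825 0.01235115 1.25776066] [-2.14796444  2.19878994 -0.13430258] 402.9342374024245 [[-0.024, -0.994, 0.107], [-1.0, 0.022, -0.017], [0.015, -0.108, -0.994]]
scene [0.04971578 0.68279999 0.71238265] [-0.65371549  2.57771887 -1.23914782] 446.5848449895568 [[-0.88, -0.3, 0.367], [-0.474, 0.549, -0.688], [0.005, -0.78, -0.626]]
```

View pics/top0.png

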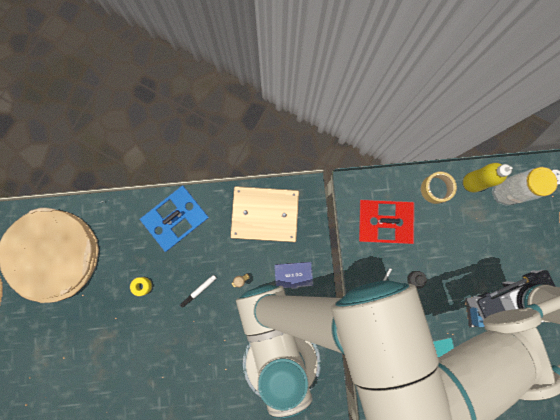

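The top view shows the blue template at about (173,217), the board at (265,214) with pins at about (246,212) and (284,214), and red at (387,221). A dark seam or wall runs near column 335.

View pics/scene0.png

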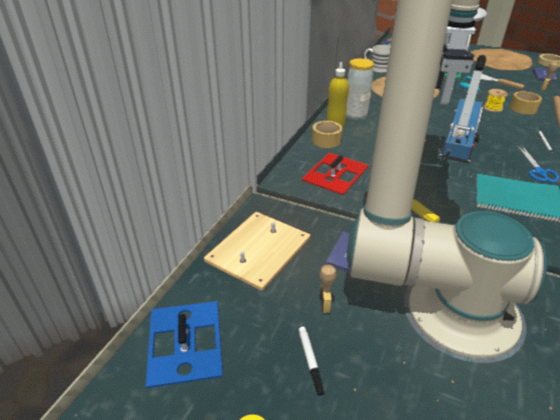

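```bash
python3 - <<'E'
from h import *
c=cam("top"); im=c["color"][:,:,::-1].copy()
hsv=cv2.cvtColor(im,cv2.COLOR_BGR2HSV)
def rect(m,z,name,box):
    k=np.zeros_like(m); x0,y0,x1,y1=box; k[y0:y1,x0:x1]=m[y0:y1,x0:x1]
    cs,_=cv2.findContours(k,cv2.RETR_EXTERNAL,cv2.CHAIN_APPROX_NONE)
    q=max(cs,key=cv2.contourArea)[:,0,:]
    w=np.array([ray(c,u,v,z)[:2] for u,v in q])
    r=cv2.minAreaRect((w*1000).astype(np.float32)); print(name,r, cv2.boundingRect(q))
rect(cv2.inRange(hsv,(100,120,60),(125,255,255)),.006,"blue",(120,170,225,265))
rect(cv2.inRange(hsv,(0,150,80),(8,255,255)),.006,"red",(345,185,430,260))
rect(cv2.inRange(hsv,(10,40,130),(30,200,255)),.014,"board",(222,175,310,250))
# dark handle in blue
g=cv2.cvtColor(im,cv2.COLOR_BGR2GRAY)
for n,b,mx in(("handle",(160,205,190,228),55),):
    x0,y0,x1,y1=b; m=cv2.inRange(g[y0:y1,x0:x1],0,mx); M=cv2.moments(m,True)
    u,v=M['m10']/M['m00']+x0,M['m01']/M['m00']+y0; print(n,M['m00'],u,v,ray(c,u,v,.04))
for p in((246,212),(284,214)): print(ray(c,*p,.03))
print(proj(c,(0,0,0)))
E
```

```text
blue ((447.5747375488281, 324.5386657714844), (133.34556579589844, 171.17662048339844), 37.766380310058594) (139, 186, 70, 66)
red ((421.7695617675781, -338.597412109375), (168.8596954345703, 130.23826599121094), 86.3321762084961) (359, 200, 55, 44)
board ((453.68975830078125, 41.68501281738281), (203.34921264648438, 163.40347290039062), 85.07859802246094) (230, 186, 69, 56)
handle 16.0 173.5 216.75 [0.44749369 0.31632489 0.04      ]
[0.4581888  0.09769446 0.03      ]
[ 0.44939923 -0.01855216  0.03      ]
[281.35900766 363.12847013]
```

The scene view agrees with the measurements: the objects lie flat and there is only a low curb between red and the board. The blue template is at (447,324) mm, with its short axis at 37.8°. The pin midpoint is about (454,41) mm and the pin line is at about 85.3°. I'm moving to hover above blue.

Request:
drive_tool:
  deltas:
    - [94, 27, -36, -5, 0]
    - [94, 27, -36, -5, 0]
    - [94, 27, -36, -5, 0]
    - [94, 27, -36, -5, 0]
    - [94, 27, -36, -5, 0]
    - [94, 27, -36, -5, 0]
    - [94, 27, -36, -5, 0]
    - [94, 27, -36, -5, 0]
    - [94, 27, -36, -5, 0]
    - [94, 27, -36, 0, 0]
    - [94, 27, -36, 0, 0]
    - [94, 27, -36, 0, 0]

```text
time_s: 1.35
position: [0.3538, -0.012, 0.2506]
orientation: [3.086, 0.588, 0.001]
wrist_force: [1.1, -0.8, 0.8]
width: 0.094
grasp_force: 0.0
```

Request:
drive_tool:
  deltas:
    - [94, 27, -36, 0, 0]
    - [94, 27, -36, 0, 0]
    - [94, 27, -36, 0, 0]
    - [94, 27, -36, 0, 0]
    - [94, 27, -36, 0, 0]
    - [94, 27, -36, 0, 0]
    - [94, 27, -36, 0, 0]
    - [94, 24, -31, 0, 0]
    - [94, 0, 0, 0, -0.145]
    - [94, 0, 0, 0, -0.145]
    - [94, 0, 0, 0, -0.145]
    - [94, 0, 0, 0, -0.145]

```text
time_s: 2.55
position: [0.4475, 0.3279, 0.2499]
orientation: [2.784, 1.455, -0.002]
wrist_force: [0.2, 0.2, -0.4]
width: 0.0942
grasp_force: 0.0
```

Request:
drive_tool:
  deltas:
    - [94, 0, 0, 0, -0.145]
    - [94, 0, 0, 0, -0.145]
    - [94, 0, 0, 0, -0.145]
    - [94, 0, 0, 0, -0.145]
    - [94, 0, 0, 0, -0.145]
    - [94, 0, 0, 0, -0.145]
    - [94, 0, 0, 0, -0.145]
    - [94, 0, 0, 0, -0.145]
    - [94, 0, 0, 0, -0.11]
    - [94, 0, 0, 0, 0]
    - [94, 0, 0, 0, 0]
    - [94, 0, 0, 0, 0]

```text
time_s: 3.75
position: [0.4478, 0.3277, 0.2503]
orientation: [-1.39, -2.818, 0.0]
wrist_force: [0.3, 1.3, -0.3]
width: 0.0941
grasp_force: 0.0
```

```bash
python3 - <<'E'
from h import *
s=state(); print(s["time_s"],s["position"],s["orientation"],s["qpos"].round(3)); c=cam("wrist","w1.png"); print(c["P"],c["fx"],proj(c,(.4475,.3245,.04)))
E
```

```text
3.75 [0.44778544 0.32769331 0.25031269] [-1.38958517e+00 -2.81752168e+00  3.83240935e-04] [ 0.506  0.224  1.467 -0.     1.452 -0.148]
[0.40644724 0.38367464 0.43051837] 375.7921261944636 [278.00399914 185.29383061]
```

View pics/w1.png

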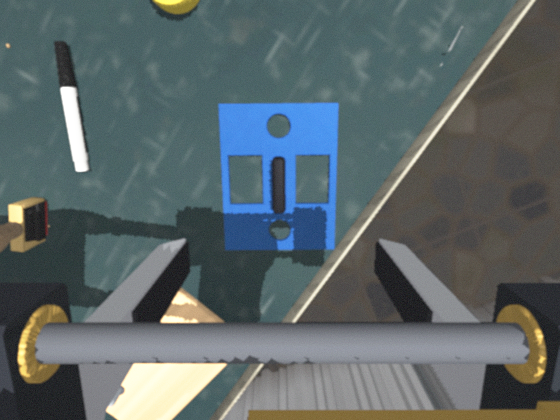

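The wrist view shows blue centred under the gripper: handle at (278,185), holes at (279,125) and (281,231), handle bar vertical in the image, so the fingers close across it. Next I'll measure the handle and plate.

```bash
cat >> h.py <<'E'
def toolmm(d,Rt): return (Rt.T@np.array(d)*1000).round(1)
E
python3 - <<'E'
from h import *
im=cv2.imread("pics/w1.png"); s=state(); c=cam("wrist"); Rt=Rm(s["orientation"])
hsv=cv2.cvtColor(im,cv2.COLOR_BGR2HSV)
m=cv2.inRange(hsv,(100,120,40),(125,255,255)); m[:, :205]=0; m[:,350:]=0; m[260:]=0
cs,h=cv2.findContours(m,cv2.RETR_CCOMP,cv2.CHAIN_APPROX_NONE)
for q,hh in zip(cs,h[0]):
    if cv2.contourArea(q)<150: continue
    for z in ([.006] if hh[3]<0 else [.006,.045]):
        w=np.array([ray(c,u,v,z)[:2] for u,v in q[:,0]]); print(hh[3],z,cv2.minAreaRect((w*1000).astype(np.float32)),cv2.boundingRect(q))
g=cv2.cvtColor(im,cv2.COLOR_BGR2GRAY)
k=cv2.inRange(g[145:225,264:296],0,45);k=(k>0)
cs,_=cv2.findContours(k.astype(np.uint8),cv2.RETR_EXTERNAL,cv2.CHAIN_APPROX_NONE); q=max(cs,key=cv2.contourArea)[:,0]+[264,145]
w=np.array([ray(c,u,v,.047)[:2] for u,v in q]); print("handle",cv2.minAreaRect((w*1000).astype(np.float32)),cv2.boundingRect(q))
print("tool y deg",np.degrees(np.arctan2(Rt[1,1],Rt[0,1])),"x",Rt[:,0].round(3))
E
```

```text
-1 0.006 ((447.6798400878906, 324.98614501953125), (132.11575317382812, 170.2096710205078), 37.98295593261719) (218, 102, 121, 149)
0 0.006 ((483.7796325683594, 278.4056091308594), (26.00355339050293, 24.656352996826172), 37.500396728515625) (268, 219, 23, 21)
0 0.045 ((476.6706237792969, 288.0752258300781), (23.614669799804688, 22.391237258911133), 37.50046920776367) (268, 219, 23, 21)
0 0.006 ((450.94268798828125, 319.64971923828125), (15.731025695800781, 66.3686752319336), 38.90182113647461) (271, 156, 15, 58)
0 0.045 ((446.850341796875, 325.53033447265625), (14.285869598388672, 60.27153015136719), 38.901798248291016) (271, 156, 15, 58)
0 0.006 ((417.53070068359375, 302.29364013671875), (39.4643669128418, 55.40788269042969), 37.5167121887207) (228, 155, 36, 49)
0 0.045 ((416.50775146484375, 309.7686767578125), (35.838863372802734, 50.31772232055664), 37.51675033569336) (228, 155, 36, 49)
0 0.006 ((477.3560791015625, 348.8741760253906), (38.904579162597656, 56.68427276611328), 38.01051330566406) (295, 154, 35, 50)
0 0.045 ((470.837158203125, 352.070068359375), (35.330501556396484, 51.4768180847168), 38.01051330566406) (295, 154, 35, 50)
0 0.006 ((410.8314514160156, 372.81500244140625), (25.43134307861328, 24.79631233215332), 37.52021789550781) (267, 114, 24, 24)
0 0.045 ((410.4239196777344, 373.8113708496094), (23.095062255859375, 22.518310546875), 37.52085494995117) (267, 114, 24, 24)
handle ((439.2538757324219, 326.80023193359375), (2.0656838417053223, 12.528264999389648), 37.23869323730469) (272, 174, 3, 13)
tool y deg 37.51711095617811 x [-0.609  0.793 -0.   ]
```

Request:
drive_tool:
  deltas:
    - [94, -1.5, -2, 40, -0.007]
    - [94, 0, 0, 40, 0]
    - [94, 0, 0, 40, 0]
    - [94, 0, 0, 40, 0]
    - [60, 0, 0, 40, 0]
    - [60, 0, 0, 20, 0]
    - [60, 0, 0, 9, 0]
    - [60, 0, 0, 0, 0]
    - [60, 0, 0, 0, 0]
  force: 30

```text
time_s: 4.75
position: [0.4481, 0.3259, 0.0225]
orientation: [1.377, 2.822, 0.003]
wrist_force: [-0.5, -0.5, 0.4]
width: 0.0606
grasp_force: 0.0
```

Request:
drive_tool:
  deltas:
    - [0, 0, 0, 0, 0]
    - [0, 0, 0, 0, 0]
    - [0, 0, 0, 0, 0]
    - [0, 0, 0, 0, 0]
    - [0, 0, 0, 0, 0]
    - [0, 0, 0, 0, 0]
    - [0, 0, 0, 0, 0]
    - [0, 0, 0, 0, 0]
  force: 30

```text
time_s: 5.55
position: [0.4463, 0.3247, 0.0214]
orientation: [-1.377, -2.823, 0.003]
wrist_force: [-2.2, -1.4, 3.3]
width: 0.014
grasp_force: 30.0
```

Request:
drive_tool:
  deltas:
    - [0, 0, 0, -20, 0]
    - [0, 0, 0, -30, 0]
    - [0, 0, 0, -30, 0]
    - [0, 0, 0, -30, 0]
    - [0, -23, -17, 0, 0]
    - [0, -23, -17, 0, 0]
    - [0, -23, -17, 0, 0]
    - [0, -23, -17, 0, 0]
    - [0, -23, -17, 0, 0]
    - [0, -23, -17, 0, 0]
    - [0, -23, -17, 0, 0]
    - [0, -23, -17, 0, 0]

```text
time_s: 6.75
position: [0.4531, 0.0955, 0.1309]
orientation: [-1.377, -2.823, -0.0]
wrist_force: [-0.1, -0.7, -4.4]
width: 0.0138
grasp_force: 30.0
```

Request:
drive_tool:
  deltas:
    - [0, -23, -17, 0, 0]
    - [0, -22, -16, 0, 0]
    - [0, 0, 0, 0, 0.124]
    - [0, 0, 0, 0, 0.124]
    - [0, 0, 0, 0, 0.124]
    - [0, 0, 0, 0, 0.124]
    - [0, 0, 0, 0, 0.124]
    - [0, 0, 0, 0, 0.123]
    - [0, 0, 0, 0, 0]
    - [0, 0, 0, 0, 0]
    - [0, 0, 0, 0, 0]

```text
time_s: 7.85
position: [0.4548, 0.0408, 0.1312]
orientation: [-2.307, -2.133, 0.0]
wrist_force: [0.0, -0.3, -2.7]
width: 0.0134
grasp_force: 30.0
```

```bash
python3 - <<'E'
from h import *
s=state(); Rt=Rm(s["orientation"]); print(s["time_s"],s["position"],s["width"],np.degrees(np.arctan2(Rt[1,1],Rt[0,1])),Rt.round(3).tolist()); c=cam("wrist","w2.png"); cam("top","top2.png"); cam("scene","scene2.png")
for p in((.4582,.0977,.03),(.4494,-.0186,.03)): print(proj(c,p))
E
```

```text
7.85 [0.45482678 0.04084206 0.13117813] 0.013387191947851533 -4.486177843142913 [[0.078, 0.997, -0.0], [0.997, -0.078, -0.0], [-0.0, -0.0, -1.0]]
[278.58555364 134.2934574 ]
[279.26008149 280.91365468]
```

View pics/w2.png

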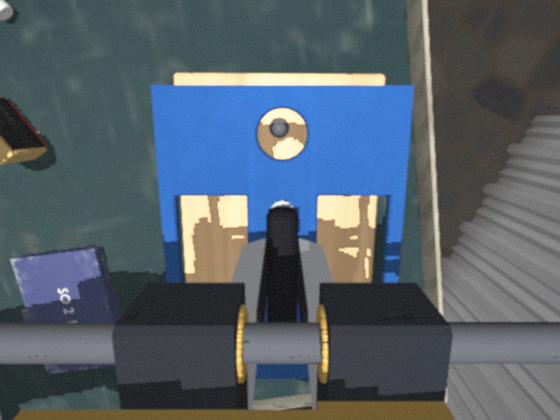

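The wrist view shows one hole at about (283,133) with the pin tip inside it at (279,128). The far hole is hidden by the fingers. I'll work out the remaining correction.

```bash
python3 - <<'E'
from h import *
im=cv2.imread("pics/w2.png"); s=state(); c=cam("wrist"); Rt=Rm(s["orientation"]); p=s["position"]
hsv=cv2.cvtColor(im,cv2.COLOR_BGR2HSV)
m=cv2.inRange(hsv,(100,120,40),(125,255,255))[95:172,240:330]
cs,h=cv2.findContours(255-m,cv2.RETR_EXTERNAL,cv2.CHAIN_APPROX_NONE)
q=max(cs,key=cv2.contourArea)+[240,95]; (u,v),r=cv2.minEnclosingCircle(q.astype(np.float32)); print("hole",u,v,r)
for z in(.110,.116): H=ray(c,u,v,z); print(z,H,"diam",2*r*(c["P"][2]-z)/c["fx"])
H=ray(c,u,v,.116)
print("hole in tool",toolmm(H-p,Rt))
g=cv2.cvtColor(im,cv2.COLOR_BGR2GRAY)[110:150,262:300]
k=cv2.inRange(hsv[110:150,262:300],(0,0,0),(180,60,140)); n,l,st,ce=cv2.connectedComponentsWithStats(k); i=1+np.argmax(st[1:,4]); print("pin",ce[i]+[262,110],st[i])
P=ray(c,*(ce[i]+[262,110]),.038); print("pin",P, "pin-hole tool",toolmm(P-H,Rt))
# plate edges & board far edge
for name,mk,rng in(("plate",cv2.inRange(hsv,(100,120,40),(125,255,255)),(60,110)),("board",cv2.inRange(hsv,(10,40,100),(30,200,255)),(60,84))):
    xs=np.arange(185,376,5); ys=[rng[0]+np.argmax(mk[rng[0]:rng[1],x]>0) for x in xs]; f=np.polyfit(xs,ys,1); print(name,np.degrees(np.arctan(f[0])),f@[280,1])
E
```

```text
hole 281.68182373046875 133.25 26.602903366088867
0.11 [0.46082609 0.10182037 0.11      ] diam 0.028544237007070573
0.116 [0.46083561 0.10208958 0.116     ] diam 0.02769473852601972
hole in tool [61.5  1.1 15.4]
pin [278.83399209 127.92094862] [  8   9  19  19 253]
pin [0.45898394 0.1024645  0.038     ] pin-hole tool [ 0.2 -1.9 78. ]
plate 0.044073667855492965 86.02564102564106
board 0.42681086741205887 72.43589743589743
```

View pics/scene2.png

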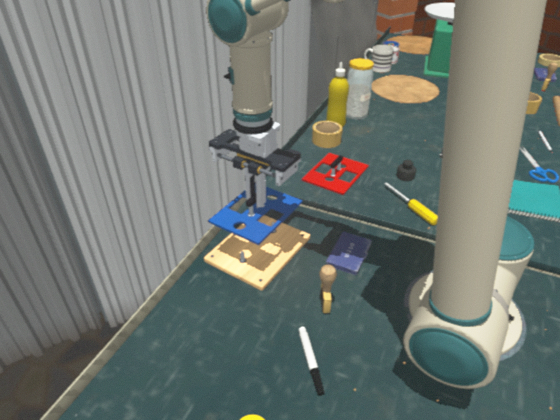

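The template is level over the board and gripped along its handle. The pin-to-hole error is only about 2 mm in tool -y, so I'm lowering it.

Request:
drive_tool:
  deltas:
    - [0, 0, -2, 10, 0]
    - [0, 0, 0, 15, 0]
    - [0, 0, 0, 15, 0]
    - [0, 0, 0, 15, 0]
    - [0, 0, 0, 10, 0]
    - [0, 0, 0, 7, 0]
    - [0, 0, 0, 5, 0]
    - [0, 0, 0, 0, 0]
    - [0, 0, 0, 0, 0]

```text
time_s: 8.95
position: [0.4533, 0.0409, 0.0547]
orientation: [2.308, 2.13, 0.001]
wrist_force: [-0.7, 0.0, -2.5]
width: 0.014
grasp_force: 30.0
```

```bash
python3 - <<'E'
from h import *
s=state();print(s["time_s"],s["position"],s["wrist_force"],s["wrist_torque"]); c=cam("scene","scene3.png"); a=cv2.imread("pics/scene3.png")[170:300,180:330]; cv2.imwrite("pics/scene3c.png",cv2.resize(a,None,fx=4,fy=4,interpolation=cv2.INTER_CUBIC))
E
```

```text
8.95 [0.45329638 0.04093383 0.05472413] [-0.70217103  0.04083584 -2.51434607] [-0.01158764 -0.04362963 -0.00877284]
```

View pics/scene3c.png

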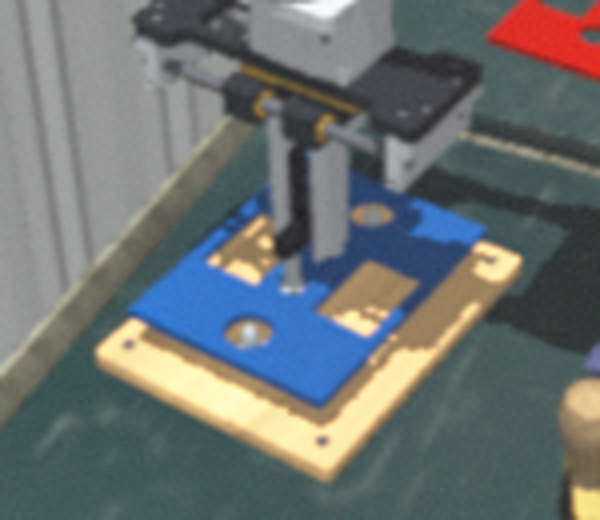

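Both pins are inside their holes, at crop pixels (248,335) and (373,214), with no contact force. I'm lowering the last ~20 mm.

Request:
drive_tool:
  deltas:
    - [0, 0, 0, 7, 0]
    - [0, 0, 0, 6, 0]
    - [0, 0, 0, 4, 0]
    - [0, 0, 0, 2, 0]
    - [0, 0, 0, 0.5, 0]
    - [0, 0, 0, 0, 0]
    - [0, 0, 0, 0, 0]

```text
time_s: 9.7
position: [0.4524, 0.041, 0.0354]
orientation: [-2.308, -2.131, 0.001]
wrist_force: [-3.1, 0.2, 5.7]
width: 0.0141
grasp_force: 30.0
```

Contact with the board (wrist force up by about 8 N). I'm opening the fingers and retreating upward.

Request:
drive_tool:
  deltas:
    - [40, 0, 0, 0, 0]
    - [40, 0, 0, 0, 0]
    - [40, 0, 0, 0, 0]
    - [40, 0, 0, 0, 0]
    - [40, 0, 0, -10, 0]
    - [40, 0, 0, -30, 0]
    - [40, 0, 0, -40, 0]
    - [40, 0, 0, -40, 0]
    - [40, 0, 0, -40, 0]
    - [40, 0, 0, -40, 0]
    - [40, 0, 0, 0, 0]
    - [40, 0, 0, 0, 0]

```text
time_s: 10.9
position: [0.4532, 0.0409, 0.2361]
orientation: [2.307, 2.13, 0.003]
wrist_force: [-0.1, 0.4, -0.4]
width: 0.0401
grasp_force: 0.0
```

```bash
python3 - <<'E'
from h import *
c=cam("wrist","w4.png"); cam("scene","scene4.png"); im=cv2.imread("pics/w4.png"); hsv=cv2.cvtColor(im,cv2.COLOR_BGR2HSV)
m=cv2.inRange(hsv,(100,120,40),(125,255,255)); n,l,st,ce=cv2.connectedComponentsWithStats(m); i=1+np.argmax(st[1:,4]); 
q=np.argwhere(l==i)[:,::-1]; w=np.array([ray(c,u,v,.02)[:2] for u,v in q]); print(cv2.minAreaRect((w*1000).astype(np.float32)))
b=cv2.imread("pics/scene4.png")[150:320,170:340]; b=cv2.resize(b,(420,420))
cv2.imwrite("pics/f.png",cv2.resize(np.hstack([im[:420,:],b]),(800,343)))
E
```

```text
((454.19384765625, 42.46943283081055), (166.1195068359375, 128.9305419921875), 85.4350357055664)
```

View pics/f.png

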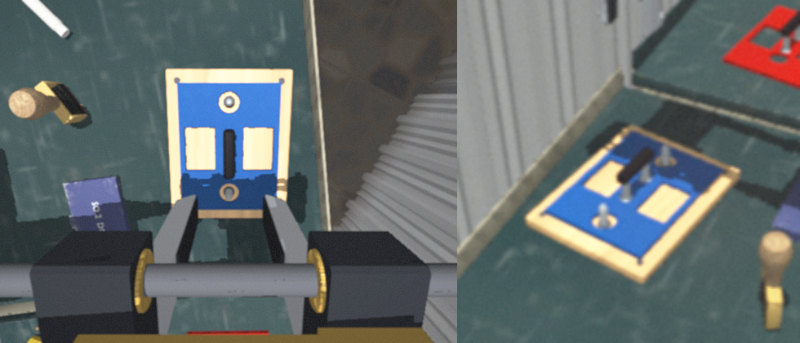

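The template lies flat at (454,42) mm at 85.4°, with a pin through each hole (at (229,102) and (229,192) in the wrist half), and the gripper is clear of it. I'm handing in.

```bash
python3 -c "
from plant import *
print(hand_in())"
```

```text
the job is handed in; nothing more can be done
None
```

The blue template lies flat on the board with one pin through each hole, it has been let go, the red template was not touched, and the job was handed in at about 11 s (no verdict was returned).

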